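# Put the paint-bin flip markers right

### The arm

A 6-joint arm with a two-finger parallel gripper is mounted at the origin on the work surface. World frame = base frame: x ahead of the robot, y to its left, z up, the work surface at z = 0. Lengths are in m, angles in degrees, forces in N, time in s.
With the tool pointing down it reaches from about 0.375 to 0.9 m from the base axis. Payload 3.1 kg.
Tool frame: the origin (TCP) lies midway between the tips of the shut fingers; the grasp point (between the pads) lies 19 mm behind it; z points along the fingers, y is the line along which they close (so a half turn about z gives the same grasp; the last joint's range is limited). The gripper opens to 85 mm and grips with 20 to 120 N. Pads are 22 mm wide; open, the fingers measure 114 mm over their backs; the gripper's body (76 mm by 85 mm) begins 54 mm behind the grasp point. The pads swing forward as they close: fully open they stand 13 mm farther back than shut.
Start: joints at [63.856, 30.224, 82.088, -0, 67.689, -10.227], TCP at [0.171, 0.601, 0.231] pointing down, gripper open.
Joint ranges: [-176.69, 176.69], [-43.24, 126.21], [12.49, 139.97], [-82, 262], [0, 151.66], [-163.58, 163.58]. Speed limits (degrees/s): [159.86, 159.86, 180, 180, 180, 180].

### API

Orientations are given as [roll, pitch, yaw] about the fixed x, y, z axes, in that order (R = Rz(yaw) Ry(pitch) Rx(roll)).
In Python, from workcell import * gives the robot as it stands. The module is installed in compiled form; this text tells all that it offers.
- The arm moves only by the tool carry_out, never from a script. Its argument "steps" is a list of rows, each an object of numbers: "jaw": the closure, from 0 (fully open) to 1 (shut); "tx", "ty", "tz": the shift along the tool's x, y, z in mm; "yaw": the turn about the tool's z in degrees. In form: [{"jaw": .., "tx": .., "ty": .., "tz": .., "yaw": ..}, ...]. A call has 1 to 8 rows; each row shifts and turns the commanded pose from where the row before left it, along the tool's axes as they then stand; what a row does not reach is not made up. A row lasts 1/12 s, in which the tool goes at most 41.7 mm and 7.16 degrees, less where a joint would pass 70% of its speed; a pose out of reach is approached as far as the arm can. A call is refused whole if a number of a shift passes 41.7 or a number of a turn 7.16, either way. A call with a gripper value outside its range is refused whole. The fingers move at their own pace and stop on an object; the grip force is fixed at half the most. Time passes only in rows, so rows that do not move let the fingers close. It gives the time, the measured TCP pose, the force, the opening and the grip force at its end, in the units of the state.
- sense(): the state, without advancing time (a new reading comes with each control period).
- read_camera(name): name is "scene" or "top" or "wrist"; returns the picture (400x640x3 uint8, red, green, blue); there is no depth.
- camera_info(name): a dict with "intrinsics" (3x3 intrinsics, pixels), "rvec" (rotation vector, rad) and "tvec" (3), from world to camera coordinates, as OpenCV has them. Camera axes: x right, y down, z forward; pixel columns grow to the right and rows downward; lengths in m; the calibration is good to about 2 mm. A picture is of the moment at which its call begins: read the wrist's pose just before it. camera_info takes no time and is no camera call; for the wrist camera it gives the pose at the moment of the call.
- hand_in(): hands the job in; it is judged then, once.
Trained networks look in the newest picture that a camera, given by its name, has taken for a name from the list of things; names that differ only in an ending like _2 or _b are one class to them, and where a whole thing is asked for, a point or a joint stands for the part that bears it (a point fixed in the world has none). Each returns a list of dicts, best first, with "conf" (0 to 1); they miss things now and then, are a little off and sometimes report something else, mostly with a low value. They report only what shows in the picture. A call takes as long as a camera call. They do not tell look-alikes from the thing itself.
- boxes_of(thing, camera): "centre" ([x, y, z] in m, in the coordinates of the camera as it stood for that picture, good to about 4 mm: the middle of the surface that is visible of it).
The state is a dict: "clock": time; "q": joint angles; "qvel": joint speeds; "effort": joint torques, N m; "position": TCP position; "tool_rot": TCP orientation; "wrist_force": force on the tool from outside, world axes, zero at the start; "ft_torque": the same for the moment, N m; "gripper_width": finger opening in m; "gripper_force": force on a finger pad.
Only numpy, scipy, OpenCV 4.12 (cv2) and the standard library are available. Lean on these libraries where they do the work, as an engineer would, in place of code of your own. Each camera call takes 0.05 s, during which the arm holds its last target. There are 200 camera calls.

### The job

Each of the three paint bins carries a flip marker on its front: the plain face up means stocked, the ring face up means empty, refill. Two markers are out of date: flip each of those over its pivot gently with a fingertip, without pinching it, and lay it down flat, so that the empty bin shows the ring and both bins that hold paint show the plain face. Leave the marker that is already right, the paint and everything else on the table as they are.

Things in the scene. Friction and masses are not known exactly. Their poses are not given: they have to be found in the camera images.
- bin_a: Stocked: the two pots pot_0 and pot_1 stand in it. Fixed blue hopper-front bin, 170 deep (its x), 110 wide (its y), 87 high, walls 3, front wall 52 high; the three look alike. Origin: centre of its underside; x points to its back, away from the robot, y to the robot's left, z up. A bracket on its front carries its flip marker.
- pin_a (a point): Middle of bin_a's marker hinge pin: 115 in front of the bin's origin (its -x), 104 above the table, axes as the bin's, pin along x. Below it a dark steel shelf plate, 57 along the pin, reaching 28 to each side in y, top 99.5 above the table, on which the marker lies. Ears at the pin's ends (x = 24 either way) rise 7 above the pin.
- flag_a (a joint): Angle of its marker, a white paddle 40 wide along the pin, 4 thick, reaching 60 from the pin. 0: flat, to the bin's +y side, plain face up; grows as the free edge rises over the top; pi/2: upright; pi: flat to the -y side, ring face up (black ring 34 across). Flat, it overhangs the shelf by 32. 25 g; hinge friction 0.014 N m keeps it where it is left: some 0.4 N at the edge turns it.
- edge_a (a point): Middle of the free edge (rolled, 6 thick) of bin_a's marker, 60 from the pin; it turns with the marker, its y axis points from the pin to the edge.
- bin_b: Empty: nothing is in it. Fixed blue hopper-front bin, 170 deep (its x), 110 wide (its y), 87 high, walls 3, front wall 52 high; the three look alike. Origin: centre of its underside; x points to its back, away from the robot, y to the robot's left, z up. A bracket on its front carries its flip marker.
- pin_b (a point): Middle of bin_b's marker hinge pin: 115 in front of the bin's origin (its -x), 104 above the table, axes as the bin's, pin along x. Below it a dark steel shelf plate, 57 along the pin, reaching 28 to each side in y, top 99.5 above the table, on which the marker lies. Ears at the pin's ends (x = 24 either way) rise 7 above the pin.
- flag_b (a joint): Angle of its marker, a white paddle 40 wide along the pin, 4 thick, reaching 60 from the pin. 0: flat, to the bin's +y side, plain face up; grows as the free edge rises over the top; pi/2: upright; pi: flat to the -y side, ring face up (black ring 34 across). Flat, it overhangs the shelf by 32. 25 g; hinge friction 0.014 N m keeps it where it is left: some 0.4 N at the edge turns it.
- edge_b (a point): Middle of the free edge (rolled, 6 thick) of bin_b's marker, 60 from the pin; it turns with the marker, its y axis points from the pin to the edge.
- bin_c: Stocked: the two bottles paint_0 and paint_1 stand in it. Fixed blue hopper-front bin, 170 deep (its x), 110 wide (its y), 87 high, walls 3, front wall 52 high; the three look alike. Origin: centre of its underside; x points to its back, away from the robot, y to the robot's left, z up. A bracket on its front carries its flip marker.
- pin_c (a point): Middle of bin_c's marker hinge pin: 115 in front of the bin's origin (its -x), 104 above the table, axes as the bin's, pin along x. Below it a dark steel shelf plate, 57 along the pin, reaching 28 to each side in y, top 99.5 above the table, on which the marker lies. Ears at the pin's ends (x = 24 either way) rise 7 above the pin.
- flag_c (a joint): Angle of its marker, a white paddle 40 wide along the pin, 4 thick, reaching 60 from the pin. 0: flat, to the bin's +y side, plain face up; grows as the free edge rises over the top; pi/2: upright; pi: flat to the -y side, ring face up (black ring 34 across). Flat, it overhangs the shelf by 32. 25 g; hinge friction 0.014 N m keeps it where it is left: some 0.4 N at the edge turns it.
- edge_c (a point): Middle of the free edge (rolled, 6 thick) of bin_c's marker, 60 from the pin; it turns with the marker, its y axis points from the pin to the edge.
- pot_0: Loose clear screw-lid paint pot, 42 across, 60 high, standing in bin_a. Origin: centre of its underside.
- pot_1: Loose clear screw-lid paint pot, 42 across, 60 high, standing in bin_a. Origin: centre of its underside.
- paint_0: Loose white paint bottle, 36 across, 88 high, standing in bin_c. Origin: centre of its underside.
- paint_1: Loose white paint bottle, 36 across, 88 high, standing in bin_c. Origin: centre of its underside.
- tape: Loose roll of tape lying flat, 90 across, 24 high. Origin: centre of its underside.
- brush: Loose flat brush lying on the table, 190 long along its x, 42 wide, 20 high. Origin: under its middle.
- water_jar: Loose open glass, 72 across, 85 high. Origin: centre of its underside.
- coffee: Loose lidded paper coffee cup, 83 across, 120 high. Origin: centre of its underside.
- small_jar: Loose small jar, 38 across, 42 high, standing between two bins. Origin: centre of its underside.
- tube: Loose paint tube lying between two bins, 104 long along its x, 32 wide, 16 high. Origin: under its middle.
- knife: Loose palette knife lying on the table, 200 long along its x, 22 wide, 12 high. Origin: under its middle.
There are look-alikes about, which are no part of the job. There is more than one size of the knife; the job needs the larger.

How it is judged (in metres and radians):
At the end, for the whole second after the job is handed in: The empty bin's marker (bin_b) lies flat, within 0.15 rad, with its ring face up (joint near pi); the markers of the two stocked bins (bin_a and bin_c) lie flat, within 0.15 rad, with the plain face up (joint near 0); the markers are still and nothing else is moving (value of joint each of flag_a, flag_c below 0.15 rad and value of joint flag_b above 2.99159 rad and velocity of joint flag_a between -0.1 and 0.1 rad/s and velocity of joint flag_b between -0.1 and 0.1 rad/s and velocity of joint flag_c between -0.1 and 0.1 rad/s and linear speed of each of pot_0, pot_1, paint_0, paint_1, tape, brush, water_jar, coffee, small_jar, tube, knife below 0.02 m/s); the robot touches nothing.
It fails at once if the marker that is already right (bin_c's) is raised by more than 0.6 rad (value of joint flag_c above 0.6 rad).
It fails at once if a marker or its bin is pinched, struck or pressed with more than 30 N (contact force between any of the fingers, the arm and bin_a above 30 N or contact force between any of the fingers, the arm and bin_b above 30 N or contact force between any of the fingers, the arm and bin_c above 30 N).
It fails at once if the paint in a bin or something else on the table is lifted, carried or pushed by more than 25 mm (distance of any of pot_0, pot_1, paint_0, paint_1, tape, brush, water_jar, coffee, small_jar, tube, knife from where it was at the start of the episode above 0.025 m).
It also fails if it takes over 45 s, if anything falls off the work surface, if the arm or the gripper's body presses on something with over 40 N, if the wrist force passes 120 N, or if a joint passes its speed limit or range.

## Working session

There is one attempt and no reset: what is moved stays moved. The work goes in short steps, Python scripts to look and compute and a tool call to move; the robot and the scene stay as the last step left them, time stands still between calls to the robot, and variables do not carry over. Pictures are saved under pics/ and viewed, at most 10 in all, crops included, and the job is handed in when it is done.

Besides the shell and the picture viewer there is one more tool, called after "Call:" as name(argument=value, ...) on one line, values as JSON. carry_out: Moves the arm, as the interface text tells. Its arguments: {"type":"object","properties":{"steps":{"type":"array"}},"required":["steps"]}

```bash
mkdir -p pics; python3 - <<'E'
from workcell import *
import cv2,numpy as np
s=sense();print(s['clock'],s['position'],s['tool_rot'],s['gripper_width'])
for n in("scene","top"):
    im=read_camera(n);cv2.imwrite(f"pics/{n}0.png",im[:,:,::-1])
    c=camera_info(n);R=cv2.Rodrigues(np.array(c['rvec']))[0];t=np.array(c['tvec']).ravel()
    print(n,c['intrinsics'],(-R.T@t).round(3))
    for th in("bin_a","flag_a","coffee","water_jar"):
        for d in boxes_of(th,n): print(th,round(d['conf'],2),(R.T@(np.array(d['centre'])-t)).round(3))
E
```

```text
0.0 [0.17103982 0.60038877 0.2303265 ] [-1.79876996e+02 -2.27906282e-02  1.64083257e+02] 0.08558989398208737
scene [[361.79992826   0.         327.31269547]
 [  0.         361.79992826 193.49147122]
 [  0.           0.           1.        ]] [0.947 0.586 0.693]
bin_a 0.8 [0.661 0.012 0.052]
bin_a 0.78 [ 0.628 -0.21   0.048]
bin_a 0.68 [0.715 0.249 0.059]
bin_a 0.25 [ 0.378 -0.114  0.018]
flag_a 0.71 [ 0.561 -0.021  0.107]
flag_a 0.68 [0.712 0.249 0.06 ]
flag_a 0.61 [0.557 0.3   0.108]
flag_a 0.43 [ 0.526 -0.21   0.11 ]
flag_a 0.23 [0.663 0.012 0.054]
flag_a 0.22 [ 0.45  -0.432  0.058]
coffee 0.8 [0.473 0.447 0.115]
coffee 0.6 [ 0.526 -0.214  0.114]
water_jar 0.58 [ 0.455 -0.431  0.058]
water_jar 0.48 [0.713 0.25  0.06 ]
top [[442.74645063   0.         319.9609204 ]
 [  0.         442.74645063 201.74109301]
 [  0.           0.           1.        ]] [0.428 0.034 1.581]
bin_a 0.87 [0.655 0.005 0.016]
bin_a 0.77 [ 0.619 -0.254  0.008]
bin_a 0.57 [0.651 0.275 0.023]
flag_a 0.77 [ 0.555 -0.015  0.11 ]
flag_a 0.7 [0.653 0.011 0.012]
flag_a 0.55 [ 0.524 -0.214  0.114]
coffee 0.74 [0.458 0.436 0.118]
water_jar 0.56 [ 0.449 -0.466  0.048]
```

```bash
python3 - <<'E'
import cv2
im=cv2.imread("pics/top0.png");cv2.imwrite("pics/top0b.png",cv2.resize(im[100:330,150:500],(800,526),interpolation=cv2.INTER_CUBIC))
E
```

```text
(no output)
```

View pics/top0.png

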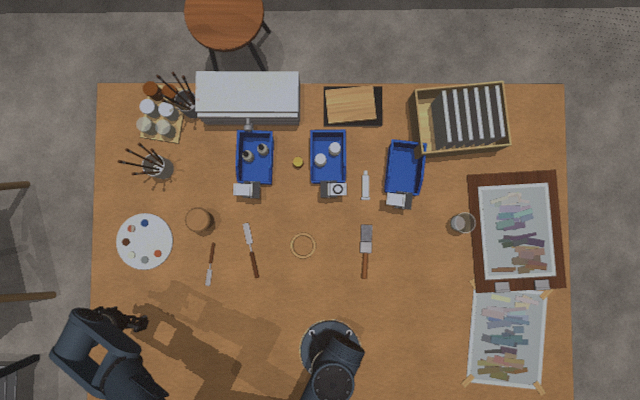

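View pics/scene0.png

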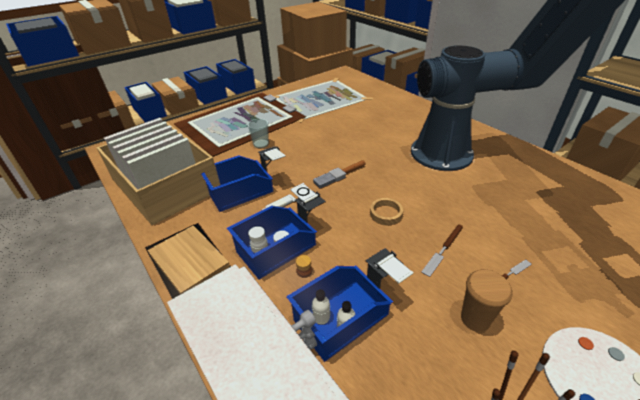

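View pics/top0b.png

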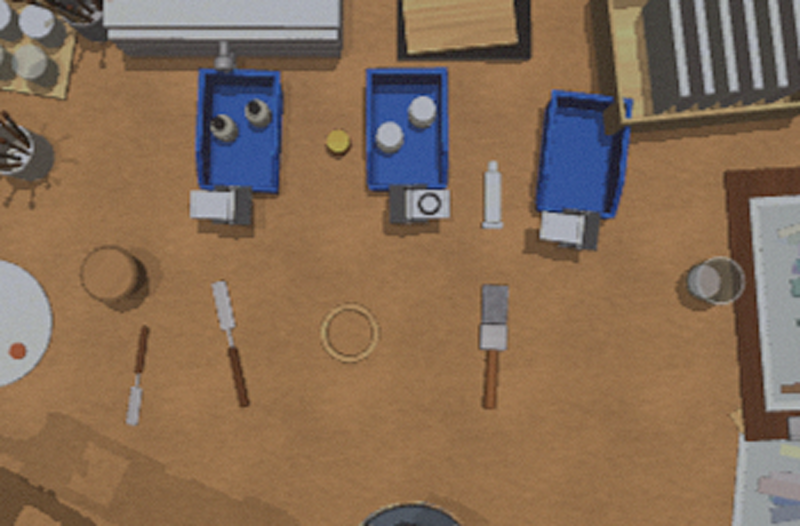

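The top view shows three bins:
- **Left bin**, pixel (255,157): dark-capped bottles, plain marker at (243,188). This is bin_c, already right.
- **Middle bin**, (328,157): pots, ring marker at (338,188) on the −y side. This is bin_a, to flip from pi to 0.
- **Right bin**, (404,167): empty, plain marker at (396,199) on the +y side. This is bin_b, to flip from 0 to pi.

The only look-alikes are the smaller knife at (210,263) and jars elsewhere. None of them are needed.

```bash
cat > h.py <<'E'
from workcell import *
import cv2,numpy as np
def cam(n):
    c=camera_info(n);return np.array(c['intrinsics']),cv2.Rodrigues(np.array(c['rvec']))[0],np.array(c['tvec']).ravel()
def onplane(px,z,C):
    K,R,t=C;px=np.atleast_2d(px);o=-R.T@t
    d=(R.T@np.linalg.inv(K)@np.c_[px,np.ones(len(px))].T).T
    return o+d*((z-o[2])/d[:,2])[:,None]
def project(P,C):
    K,R,t=C;p=(K@(R@np.atleast_2d(P).T+t[:,None])).T;return p[:,:2]/p[:,2:]
E
python3 - <<'E'
from h import *
im=cv2.imread("pics/top0.png");C=cam("top");hsv=cv2.cvtColor(im,cv2.COLOR_BGR2HSV)
w=((hsv[...,1]<50)&(hsv[...,2]>140)).astype(np.uint8)
b=cv2.inRange(hsv,(105,120,50),(130,255,255))
for n,(u,v) in dict(c=(243,188),a=(338,188),b=(396,199)).items():
    m=np.zeros_like(w);m[v-14:v+15,u-16:u+17]=w[v-14:v+15,u-16:u+17]
    cs=max(cv2.findContours(m,0,2)[0],key=cv2.contourArea)
    P=onplane(cs.reshape(-1,2).astype(float),.106,C)[:,:2]
    r=cv2.minAreaRect((P*1000).astype(np.float32));print(n,"paddle",r)
    m=np.zeros_like(b);m[v-70:v,u-40:u+45]=b[v-70:v,u-40:u+45]
    cs=max(cv2.findContours(m,0,2)[0],key=cv2.contourArea)
    print("  bin",cv2.minAreaRect((onplane(cs.reshape(-1,2).astype(float),.06,C)[:,:2]*1000).astype(np.float32)))
E
```

```text
c paddle ((556.4411010742188, 295.902587890625), (63.04119873046875, 38.21162796020508), 86.06999206542969)
  bin ((673.5321655273438, 264.2268981933594), (184.90736389160156, 124.94940185546875), 0.15447868406772614)
a paddle ((558.7835083007812, -21.560829162597656), (36.896034240722656, 60.24293518066406), 0.16123999655246735)
  bin ((675.9613037109375, 9.619617462158203), (181.42242431640625, 121.50936126708984), 0.15453293919563293)
b paddle ((524.0123901367188, -216.21786499023438), (60.76264190673828, 38.83103561401367), 82.01083374023438)
  bin ((637.7461547851562, -258.9035949707031), (127.33558654785156, 185.2042236328125), 82.59178924560547)
```

```bash
cat >> h.py <<'E'
def plan(tx,ty,tz,yaw,step=38,turn=7):
    s=sense();p=np.array(s['position'])*1000;y=s['tool_rot'][2]
    d=np.array([tx,ty,tz])-p;dy=yaw-y
    n=max(1,int(np.ceil(np.linalg.norm(d)/step)));out=[]
    print(s['clock'],p.round(1),y.round(2),s['wrist_force'],'rows',n)
    for k in range(n):
        t=np.clip(dy,-turn,turn);a=np.radians(y);v=d/n
        out.append(dict(tx=round(v[0]*np.cos(a)+v[1]*np.sin(a),1),ty=round(v[0]*np.sin(a)-v[1]*np.cos(a),1),tz=round(-v[2],1),yaw=round(-t,1)));y+=t;dy-=t
    for o in out:print(o)
E
python3 -c "
from h import *
plan(559,-110,230,90)"
```

```text
0.5 [171.4 601.  231.3] 164.08 [ 0.06492299 -0.4203072  -0.51690947] rows 22
{'tx': np.float64(-25.8), 'ty': np.float64(-26.2), 'tz': np.float64(0.1), 'yaw': np.float64(7.0)}
{'tx': np.float64(-28.8), 'ty': np.float64(-22.9), 'tz': np.float64(0.1), 'yaw': np.float64(7.0)}
{'tx': np.float64(-31.4), 'ty': np.float64(-19.2), 'tz': np.float64(0.1), 'yaw': np.float64(7.0)}
{'tx': np.float64(-33.5), 'ty': np.float64(-15.3), 'tz': np.float64(0.1), 'yaw': np.float64(7.0)}
{'tx': np.float64(-35.1), 'ty': np.float64(-11.1), 'tz': np.float64(0.1), 'yaw': np.float64(7.0)}
{'tx': np.float64(-36.2), 'ty': np.float64(-6.7), 'tz': np.float64(0.1), 'yaw': np.float64(7.0)}
{'tx': np.float64(-36.7), 'ty': np.float64(-2.2), 'tz': np.float64(0.1), 'yaw': np.float64(7.0)}
{'tx': np.float64(-36.7), 'ty': np.float64(2.3), 'tz': np.float64(0.1), 'yaw': np.float64(7.0)}
{'tx': np.float64(-36.2), 'ty': np.float64(6.7), 'tz': np.float64(0.1), 'yaw': np.float64(7.0)}
{'tx': np.float64(-35.1), 'ty': np.float64(11.1), 'tz': np.float64(0.1), 'yaw': np.float64(7.0)}
{'tx': np.float64(-33.5), 'ty': np.float64(15.3), 
[... 424 characters left out ...]
float64(-0.0)}
{'tx': np.float64(-32.3), 'ty': np.float64(17.6), 'tz': np.float64(0.1), 'yaw': np.float64(-0.0)}
{'tx': np.float64(-32.3), 'ty': np.float64(17.6), 'tz': np.float64(0.1), 'yaw': np.float64(-0.0)}
{'tx': np.float64(-32.3), 'ty': np.float64(17.6), 'tz': np.float64(0.1), 'yaw': np.float64(-0.0)}
{'tx': np.float64(-32.3), 'ty': np.float64(17.6), 'tz': np.float64(0.1), 'yaw': np.float64(-0.0)}
{'tx': np.float64(-32.3), 'ty': np.float64(17.6), 'tz': np.float64(0.1), 'yaw': np.float64(-0.0)}
{'tx': np.float64(-32.3), 'ty': np.float64(17.6), 'tz': np.float64(0.1), 'yaw': np.float64(-0.0)}
{'tx': np.float64(-32.3), 'ty': np.float64(17.6), 'tz': np.float64(0.1), 'yaw': np.float64(-0.0)}
```

Call:
carry_out(steps=[{"jaw":1,"tx":-26,"ty":-26,"tz":0,"yaw":7},{"jaw":1,"tx":-29,"ty":-23,"tz":0,"yaw":7},{"jaw":1,"tx":-31,"ty":-19,"tz":0,"yaw":7},{"jaw":1,"tx":-33,"ty":-15,"tz":0,"yaw":7},{"jaw":1,"tx":-35,"ty":-11,"tz":0,"yaw":7},{"jaw":1,"tx":-36,"ty":-7,"tz":0,"yaw":7},{"jaw":1,"tx":-37,"ty":-2,"tz":0,"yaw":7},{"jaw":1,"tx":-37,"ty":2,"tz":0,"yaw":7}])

```text
clock: 1.17
position: [0.3127, 0.3416, 0.2316]
tool_rot: [179.9, -0.0, 107.8]
wrist_force: [0.9, 0.3, -0.3]
gripper_width: 0.0002
gripper_force: 0.0
```

Call:
carry_out(steps=[{"jaw":1,"tx":-36,"ty":7,"tz":0,"yaw":7},{"jaw":1,"tx":-35,"ty":11,"tz":0,"yaw":7},{"jaw":1,"tx":-33,"ty":15,"tz":0,"yaw":4},{"jaw":1,"tx":-32,"ty":18,"tz":0,"yaw":0},{"jaw":1,"tx":-32,"ty":18,"tz":0,"yaw":0},{"jaw":1,"tx":-32,"ty":18,"tz":0,"yaw":0},{"jaw":1,"tx":-32,"ty":18,"tz":0,"yaw":0},{"jaw":1,"tx":-32,"ty":18,"tz":0,"yaw":0}])

```text
clock: 1.83
position: [0.4557, 0.0853, 0.2316]
tool_rot: [180.0, -0.0, 90.1]
wrist_force: [-0.0, 0.5, -1.1]
gripper_width: 0.0001
gripper_force: 0.0
```

```bash
python3 -c "
from h import *
plan(559,-110,170,90)"
```

```text
1.8333 [455.7  85.3 231.6] 90.06 [-0.02343642  0.48401467 -1.10939061] rows 7
{'tx': np.float64(-27.9), 'ty': np.float64(14.7), 'tz': np.float64(8.8), 'yaw': np.float64(0.1)}
{'tx': np.float64(-27.9), 'ty': np.float64(14.8), 'tz': np.float64(8.8), 'yaw': np.float64(-0.0)}
{'tx': np.float64(-27.9), 'ty': np.float64(14.8), 'tz': np.float64(8.8), 'yaw': np.float64(-0.0)}
{'tx': np.float64(-27.9), 'ty': np.float64(14.8), 'tz': np.float64(8.8), 'yaw': np.float64(-0.0)}
{'tx': np.float64(-27.9), 'ty': np.float64(14.8), 'tz': np.float64(8.8), 'yaw': np.float64(-0.0)}
{'tx': np.float64(-27.9), 'ty': np.float64(14.8), 'tz': np.float64(8.8), 'yaw': np.float64(-0.0)}
{'tx': np.float64(-27.9), 'ty': np.float64(14.8), 'tz': np.float64(8.8), 'yaw': np.float64(-0.0)}
```

Call:
carry_out(steps=[{"jaw":1,"tx":-28,"ty":15,"tz":5,"yaw":0},{"jaw":1,"tx":-28,"ty":15,"tz":5,"yaw":0},{"jaw":1,"tx":-28,"ty":15,"tz":5,"yaw":0},{"jaw":1,"tx":-28,"ty":15,"tz":5,"yaw":0},{"jaw":1,"tx":-28,"ty":15,"tz":5,"yaw":0},{"jaw":1,"tx":-28,"ty":15,"tz":5,"yaw":0},{"jaw":1,"tx":-27,"ty":13,"tz":5,"yaw":0},{"jaw":1,"tx":0,"ty":0,"tz":0,"yaw":0}])

```text
clock: 2.5
position: [0.5615, -0.1134, 0.1958]
tool_rot: [179.8, 0.2, 89.8]
wrist_force: [-0.2, -0.0, 0.6]
gripper_width: -0.0
gripper_force: 0.0
```

```bash
python3 - <<'E'
from h import *
s=sense();C=cam("wrist");im=read_camera("wrist")[:,:,::-1].copy();cv2.imwrite("pics/w1raw.png",im)
print(s['position'],s['tool_rot'],s['wrist_force'],s['effort'])
P={'a':((.561,.009),0,-1),'b':((.521,-.245),-7.5,1)}
for n,((x,y),ya,sg) in P.items():
    a=np.radians(ya);X=np.array([np.cos(a),np.sin(a)]);Y=np.array([-np.sin(a),np.cos(a)])
    q=[np.r_[np.array([x,y])+X*i+Y*j*sg,.106] for i,j in((-.02,.005),(.02,.005),(.02,.062),(-.02,.062))]
    cv2.polylines(im,[project(q,C).astype(int)],1,(0,0,255),1)
tp=project([s['position']],C)[0];print(tp);cv2.circle(im,tuple(int(v) for v in tp),4,(0,255,0),1)
cv2.imwrite("pics/w1.png",im)
E
```

```text
[ 0.56150626 -0.11342418  0.19580685] [179.77497018   0.19469493  89.8465206 ] [-0.15094296 -0.00780928  0.59212447] [ -0.58527466 -39.94900346 -15.15468299  -0.083772     0.06318839
  -0.18384672]
[322.06661733 252.03287179]
```

View pics/w1.png

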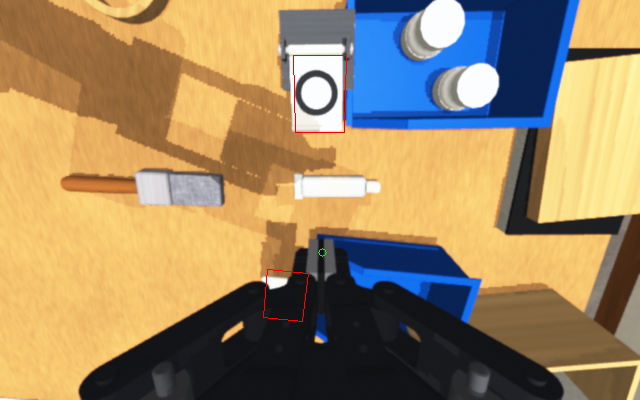

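The wrist view confirms the two pots in bin_a, with the ring marker at about (316,93) and its free edge at row 132. The projection matches to about 3 mm. Next I'm going down beside the edge.

Call:
carry_out(steps=[{"jaw":1,"tx":9,"ty":-1,"tz":28,"yaw":0},{"jaw":1,"tx":9,"ty":-1,"tz":28,"yaw":0},{"jaw":1,"tx":10,"ty":-1,"tz":28,"yaw":0},{"jaw":1,"tx":4,"ty":0,"tz":26,"yaw":0},{"jaw":1,"tx":4,"ty":0,"tz":0,"yaw":0},{"jaw":1,"tx":4,"ty":0,"tz":0,"yaw":0},{"jaw":1,"tx":2,"ty":0,"tz":0,"yaw":0},{"jaw":1,"tx":2,"ty":0,"tz":0,"yaw":0}])

```text
clock: 3.22
position: [0.5565, -0.0637, 0.0883]
tool_rot: [179.8, 0.1, 90.1]
wrist_force: [0.7, 0.1, 0.1]
gripper_width: 0.0
gripper_force: 0.0
```

Call:
carry_out(steps=[{"jaw":1,"tx":1.5,"ty":0,"tz":0,"yaw":0},{"jaw":1,"tx":1.5,"ty":0,"tz":0,"yaw":0}])

```text
clock: 3.38
position: [0.5566, -0.0622, 0.088]
tool_rot: [179.8, 0.2, 90.2]
wrist_force: [-1.2, -7.9, 1.2]
gripper_width: -0.0002
gripper_force: 4.0
```

Call:
carry_out(steps=[{"jaw":1,"tx":1.5,"ty":0,"tz":0,"yaw":0},{"jaw":1,"tx":0,"ty":0,"tz":0,"yaw":0}])

```text
clock: 3.55
position: [0.5566, -0.0623, 0.0878]
tool_rot: [179.8, 0.3, 90.2]
wrist_force: [-0.8, -8.9, 0.8]
gripper_width: -0.0002
gripper_force: 4.3
```

Call:
carry_out(steps=[{"jaw":1,"tx":0,"ty":0,"tz":-4,"yaw":0},{"jaw":1,"tx":0.2,"ty":0,"tz":-5,"yaw":0},{"jaw":1,"tx":0.8,"ty":0,"tz":-5,"yaw":0}])

```text
clock: 3.8
position: [0.5564, -0.0602, 0.1016]
tool_rot: [179.8, 0.2, 90.1]
wrist_force: [0.8, -4.9, 0.3]
gripper_width: -0.0003
gripper_force: 2.3
```

Call:
carry_out(steps=[{"jaw":1,"tx":2,"ty":0,"tz":-5,"yaw":0},{"jaw":1,"tx":3,"ty":0,"tz":-5,"yaw":0},{"jaw":1,"tx":4,"ty":0,"tz":-4,"yaw":0}])

```text
clock: 4.05
position: [0.5567, -0.0535, 0.1167]
tool_rot: [179.8, 0.5, 90.2]
wrist_force: [-4.2, -17.5, 9.3]
gripper_width: 0.0002
gripper_force: 8.5
```

```bash
python3 - <<'E'
from h import *
im=read_camera("wrist")[:,:,::-1];a=im[100:300,220:440]
b=read_camera("scene")[:,:,::-1][130:270,250:420]
cv2.imwrite("pics/m2.png",np.hstack([cv2.resize(a,(440,400)),cv2.resize(b,(360,400))]));print(sense()['wrist_force'])
E
```

```text
[ -3.13509583 -13.48866167   8.15169583]
```

View pics/m2.png

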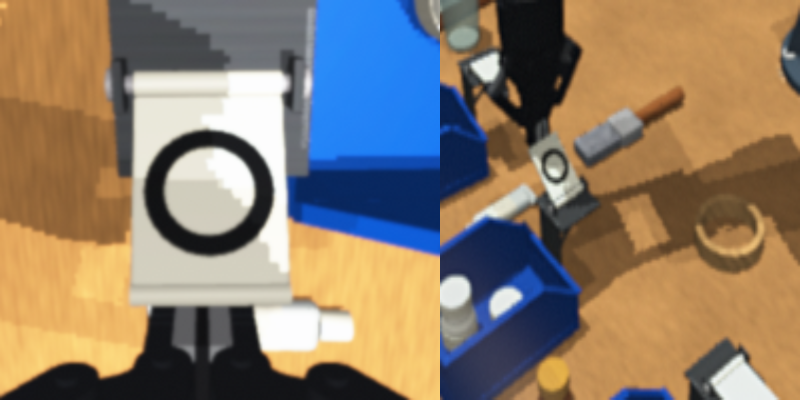

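The view shows the marker already raised about 35–40° with the finger under its edge. The force is friction jamming, so I'll follow the arc upward.

Call:
carry_out(steps=[{"jaw":1,"tx":0,"ty":0,"tz":-4,"yaw":0},{"jaw":1,"tx":3,"ty":0,"tz":-5,"yaw":0},{"jaw":1,"tx":4,"ty":0,"tz":-4,"yaw":0}])

```text
clock: 4.4
position: [0.556, -0.043, 0.1288]
tool_rot: [179.9, 0.0, 90.0]
wrist_force: [-0.3, -1.3, -0.1]
gripper_width: -0.0003
gripper_force: 0.7
```

Call:
carry_out(steps=[{"jaw":1,"tx":5,"ty":0,"tz":-4,"yaw":0},{"jaw":1,"tx":5,"ty":0,"tz":-3,"yaw":0}])

```text
clock: 4.57
position: [0.5549, -0.0313, 0.1349]
tool_rot: [180.0, -0.0, 90.1]
wrist_force: [-0.2, 0.1, -0.3]
gripper_width: -0.0001
gripper_force: 0.3
```

Call:
carry_out(steps=[{"jaw":1,"tx":7,"ty":1,"tz":-2,"yaw":0},{"jaw":1,"tx":7,"ty":1,"tz":-2,"yaw":0},{"jaw":1,"tx":7,"ty":0,"tz":-2,"yaw":0},{"jaw":1,"tx":7,"ty":0,"tz":0,"yaw":0}])

```text
clock: 4.9
position: [0.557, -0.0031, 0.1404]
tool_rot: [-180.0, -0.0, 90.1]
wrist_force: [-0.3, -0.4, -0.0]
gripper_width: -0.0002
gripper_force: 0.2
```

Call:
carry_out(steps=[{"jaw":1,"tx":7,"ty":0,"tz":0,"yaw":0},{"jaw":1,"tx":7,"ty":0,"tz":2,"yaw":0},{"jaw":1,"tx":6,"ty":0,"tz":3,"yaw":0}])

```text
clock: 5.15
position: [0.5571, 0.0167, 0.1352]
tool_rot: [180.0, -0.0, 90.1]
wrist_force: [0.3, -0.1, 0.2]
gripper_width: 0.0002
gripper_force: 0.2
```

Call:
carry_out(steps=[{"jaw":1,"tx":6,"ty":0,"tz":4,"yaw":0},{"jaw":1,"tx":5,"ty":0,"tz":5,"yaw":0},{"jaw":1,"tx":4,"ty":0,"tz":5,"yaw":0},{"jaw":1,"tx":3,"ty":0,"tz":5,"yaw":0}])

```text
clock: 5.48
position: [0.5569, 0.0342, 0.1155]
tool_rot: [-180.0, -0.0, 90.1]
wrist_force: [-0.4, -0.2, 2.1]
gripper_width: -0.0
gripper_force: 0.2
```

Call:
carry_out(steps=[{"jaw":1,"tx":2,"ty":0,"tz":4,"yaw":0},{"jaw":1,"tx":0,"ty":0,"tz":3,"yaw":0},{"jaw":1,"tx":0,"ty":0,"tz":1,"yaw":0}])

```text
clock: 5.73
position: [0.5566, 0.0357, 0.1075]
tool_rot: [-179.9, -0.0, 90.1]
wrist_force: [0.0, 1.0, 0.7]
gripper_width: -0.0003
gripper_force: 0.1
```

Call:
carry_out(steps=[{"jaw":1,"tx":0,"ty":0,"tz":1,"yaw":0},{"jaw":1,"tx":0,"ty":0,"tz":1,"yaw":0}])

```text
clock: 5.9
position: [0.5571, 0.0355, 0.1063]
tool_rot: [180.0, 0.0, 90.1]
wrist_force: [-0.1, 0.2, 0.7]
gripper_width: -0.0001
gripper_force: 0.1
```

Call:
carry_out(steps=[{"jaw":1,"tx":0,"ty":0,"tz":1,"yaw":0},{"jaw":1,"tx":0,"ty":0,"tz":1,"yaw":0}])

```text
clock: 6.07
position: [0.5573, 0.0355, 0.1058]
tool_rot: [180.0, 0.0, 90.1]
wrist_force: [-4.0, 0.9, 16.3]
gripper_width: 0.0
gripper_force: 8.2
```

Call:
carry_out(steps=[{"jaw":1,"tx":0,"ty":0,"tz":-30,"yaw":0},{"jaw":1,"tx":0,"ty":0,"tz":-38,"yaw":0},{"jaw":1,"tx":-16,"ty":0,"tz":-36,"yaw":0},{"jaw":1,"tx":-40,"ty":-5,"tz":0,"yaw":0},{"jaw":1,"tx":-40,"ty":-5,"tz":0,"yaw":0},{"jaw":1,"tx":-40,"ty":-6,"tz":0,"yaw":0},{"jaw":1,"tx":-38,"ty":-6,"tz":0,"yaw":0},{"jaw":1,"tx":0,"ty":0,"tz":0,"yaw":7}])

```text
clock: 6.73
position: [0.5353, -0.1456, 0.2089]
tool_rot: [179.8, 0.2, 82.7]
wrist_force: [1.0, 1.3, 0.3]
gripper_width: 0.0003
gripper_force: 0.0
```

```bash
python3 - <<'E'
from h import *
s=sense();print(s['position'],s['tool_rot'])
C=cam("top");im=read_camera("top")[:,:,::-1].copy();w=cam("wrist");b=read_camera("wrist")[:,:,::-1].copy()
for I,CC in((im,C),(b,w)):
    a=np.radians(-7.5);X=np.array([np.cos(a),np.sin(a)]);Y=np.array([-np.sin(a),np.cos(a)])
    q=[np.r_[np.array([.521,-.245])+X*i+Y*j,.106] for i,j in((-.02,.0),(.02,.0),(.02,.062),(-.02,.062))]
    cv2.polylines(I,[project(q,CC).astype(int)],1,(0,0,255),1)
cv2.imwrite("pics/m3.png",np.hstack([cv2.resize(im[130:230,290:440],(420,280)),cv2.resize(b,(380,238))[:, :].copy() if 0 else cv2.copyMakeBorder(cv2.resize(b,(380,238)),0,42,0,0,0)]))
E
```

```text
[ 0.53532469 -0.14561885  0.20892349] [179.83480516   0.2419391   82.68829978]
```

View pics/m3.png

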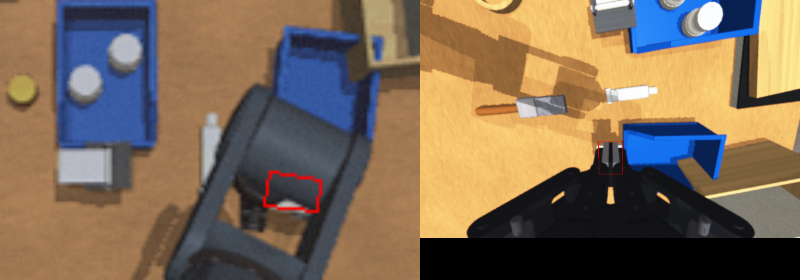

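Bin_a's marker now shows plain on its left side, around (85,165) in the crop. The finger stands outboard of bin_b's marker, so I'm going down there.

Call:
carry_out(steps=[{"jaw":1,"tx":-2,"ty":-3,"tz":30,"yaw":0},{"jaw":1,"tx":-3,"ty":0,"tz":30,"yaw":0},{"jaw":1,"tx":-3,"ty":0,"tz":30,"yaw":0},{"jaw":1,"tx":-3,"ty":0,"tz":30,"yaw":0},{"jaw":1,"tx":-3,"ty":0,"tz":0,"yaw":0},{"jaw":1,"tx":-3,"ty":0,"tz":0,"yaw":0},{"jaw":1,"tx":-2,"ty":0,"tz":0,"yaw":0},{"jaw":1,"tx":0,"ty":0,"tz":0,"yaw":0}])

```text
clock: 7.5
position: [0.5316, -0.1575, 0.0903]
tool_rot: [179.8, 0.1, 83.1]
wrist_force: [-0.3, -0.1, 0.6]
gripper_width: 0.0003
gripper_force: 0.0
```

Call:
carry_out(steps=[{"jaw":1,"tx":-1.5,"ty":0,"tz":0,"yaw":0},{"jaw":1,"tx":-1.5,"ty":0,"tz":0,"yaw":0}])

```text
clock: 7.67
position: [0.5306, -0.1601, 0.09]
tool_rot: [179.8, 0.1, 83.1]
wrist_force: [-0.0, 0.2, 0.0]
gripper_width: 0.0002
gripper_force: 0.0
```

Call:
carry_out(steps=[{"jaw":1,"tx":-3,"ty":0,"tz":0,"yaw":0},{"jaw":1,"tx":-2,"ty":0,"tz":0,"yaw":0},{"jaw":1,"tx":-2,"ty":0,"tz":0,"yaw":0},{"jaw":1,"tx":-1,"ty":0,"tz":0,"yaw":0}])

```text
clock: 8.0
position: [0.5287, -0.1682, 0.0885]
tool_rot: [180.0, 0.0, 83.1]
wrist_force: [0.1, -0.6, -0.3]
gripper_width: -0.0
gripper_force: 0.0
```

Call:
carry_out(steps=[{"jaw":1,"tx":-1.5,"ty":0,"tz":0,"yaw":0},{"jaw":1,"tx":-1,"ty":0,"tz":0,"yaw":0}])

```text
clock: 8.17
position: [0.5283, -0.1705, 0.0882]
tool_rot: [-180.0, -0.0, 83.1]
wrist_force: [-0.1, -0.1, 0.6]
gripper_width: -0.0002
gripper_force: 0.0
```

Call:
carry_out(steps=[{"jaw":1,"tx":-1.5,"ty":0,"tz":0,"yaw":0},{"jaw":1,"tx":-1,"ty":0,"tz":0,"yaw":0}])

```text
clock: 8.33
position: [0.528, -0.1728, 0.0882]
tool_rot: [-180.0, -0.0, 83.1]
wrist_force: [-0.5, 0.2, 0.2]
gripper_width: -0.0003
gripper_force: 0.0
```

Call:
carry_out(steps=[{"jaw":1,"tx":-1.5,"ty":0,"tz":0,"yaw":0},{"jaw":1,"tx":-0.5,"ty":0,"tz":0,"yaw":0}])

```text
clock: 8.5
position: [0.5278, -0.1735, 0.0882]
tool_rot: [-180.0, -0.1, 83.0]
wrist_force: [2.3, 5.0, 0.8]
gripper_width: -0.0
gripper_force: 3.0
```

Call:
carry_out(steps=[{"jaw":1,"tx":-0.7,"ty":0,"tz":0,"yaw":0},{"jaw":1,"tx":0,"ty":0,"tz":-4,"yaw":0},{"jaw":1,"tx":-0.3,"ty":0,"tz":-5,"yaw":0},{"jaw":1,"tx":-1,"ty":0,"tz":-5,"yaw":0}])

```text
clock: 8.83
position: [0.5274, -0.1766, 0.1025]
tool_rot: [-180.0, 0.0, 83.1]
wrist_force: [0.1, 0.8, -0.9]
gripper_width: 0.0004
gripper_force: 0.2
```

Call:
carry_out(steps=[{"jaw":1,"tx":-1.5,"ty":0,"tz":-5,"yaw":0},{"jaw":1,"tx":-2,"ty":0,"tz":-5,"yaw":0}])

```text
clock: 9.0
position: [0.5271, -0.1806, 0.1129]
tool_rot: [180.0, 0.0, 83.1]
wrist_force: [-0.4, 0.4, -0.5]
gripper_width: -0.0003
gripper_force: 0.2
```

Call:
carry_out(steps=[{"jaw":1,"tx":-3,"ty":0,"tz":-5,"yaw":0},{"jaw":1,"tx":-3.5,"ty":0,"tz":-5,"yaw":0},{"jaw":1,"tx":-4,"ty":0,"tz":-4,"yaw":0}])

```text
clock: 9.25
position: [0.5259, -0.191, 0.1271]
tool_rot: [180.0, -0.0, 83.1]
wrist_force: [-0.1, 0.9, 1.3]
gripper_width: -0.0001
gripper_force: 0.8
```

Call:
carry_out(steps=[{"jaw":1,"tx":-5,"ty":0,"tz":-4,"yaw":0},{"jaw":1,"tx":-5,"ty":0,"tz":-3,"yaw":0},{"jaw":1,"tx":-5,"ty":0,"tz":-2,"yaw":0}])

```text
clock: 9.5
position: [0.5242, -0.2063, 0.1359]
tool_rot: [180.0, 0.0, 83.1]
wrist_force: [0.1, 1.2, 1.1]
gripper_width: -0.0001
gripper_force: 0.3
```

Call:
carry_out(steps=[{"jaw":1,"tx":-7,"ty":0,"tz":-2,"yaw":0},{"jaw":1,"tx":-7,"ty":0,"tz":-1,"yaw":0},{"jaw":1,"tx":-7,"ty":0,"tz":-1,"yaw":0},{"jaw":1,"tx":-7,"ty":0,"tz":0,"yaw":0}])

```text
clock: 9.83
position: [0.5206, -0.2342, 0.1393]
tool_rot: [180.0, 0.0, 83.1]
wrist_force: [0.3, 1.5, 0.9]
gripper_width: 0.0001
gripper_force: 0.3
```

Call:
carry_out(steps=[{"jaw":1,"tx":-7,"ty":0,"tz":0,"yaw":0},{"jaw":1,"tx":-7,"ty":0,"tz":2,"yaw":0},{"jaw":1,"tx":-6,"ty":0,"tz":3,"yaw":0}])

```text
clock: 10.08
position: [0.5182, -0.2541, 0.1342]
tool_rot: [180.0, 0.0, 83.1]
wrist_force: [-0.4, 0.6, -0.1]
gripper_width: 0.0002
gripper_force: 0.2
```

Call:
carry_out(steps=[{"jaw":1,"tx":-6,"ty":0,"tz":4,"yaw":0},{"jaw":1,"tx":-5,"ty":0,"tz":5,"yaw":0},{"jaw":1,"tx":-4,"ty":0,"tz":5,"yaw":0},{"jaw":1,"tx":-3,"ty":0,"tz":5,"yaw":0}])

```text
clock: 10.42
position: [0.516, -0.2715, 0.1146]
tool_rot: [-180.0, -0.0, 83.1]
wrist_force: [0.1, 1.0, 0.1]
gripper_width: -0.0001
gripper_force: 0.1
```

Call:
carry_out(steps=[{"jaw":1,"tx":-2,"ty":0,"tz":4,"yaw":0},{"jaw":1,"tx":0,"ty":0,"tz":3,"yaw":0},{"jaw":1,"tx":0,"ty":0,"tz":1,"yaw":0}])

```text
clock: 10.67
position: [0.5156, -0.2728, 0.1066]
tool_rot: [-179.9, -0.0, 83.1]
wrist_force: [-0.8, -0.2, 0.9]
gripper_width: 0.0001
gripper_force: 0.1
```

Call:
carry_out(steps=[{"jaw":1,"tx":0,"ty":0,"tz":1,"yaw":0},{"jaw":1,"tx":0,"ty":0,"tz":1,"yaw":0}])

```text
clock: 10.83
position: [0.5159, -0.2728, 0.1059]
tool_rot: [-180.0, 0.0, 83.1]
wrist_force: [-1.4, 1.3, 9.4]
gripper_width: 0.0002
gripper_force: 4.8
```

Both markers are pressed flat. Next: raise the tool, back it off to the front and left, then check.

Call:
carry_out(steps=[{"jaw":1,"tx":0,"ty":0,"tz":-30,"yaw":0},{"jaw":1,"tx":0,"ty":0,"tz":-40,"yaw":0},{"jaw":1,"tx":0,"ty":0,"tz":-40,"yaw":0},{"jaw":1,"tx":0,"ty":0,"tz":-40,"yaw":0},{"jaw":1,"tx":-38,"ty":-12,"tz":0,"yaw":0},{"jaw":1,"tx":-38,"ty":-12,"tz":0,"yaw":0},{"jaw":1,"tx":-38,"ty":-12,"tz":0,"yaw":0},{"jaw":1,"tx":-38,"ty":-12,"tz":0,"yaw":0}])

```text
clock: 11.5
position: [0.4495, -0.419, 0.2562]
tool_rot: [179.9, 0.1, 83.2]
wrist_force: [0.7, -0.3, -0.7]
gripper_width: -0.0003
gripper_force: 0.0
```

```bash
python3 - <<'E'
from h import *
im=read_camera("top")[:,:,::-1][130:240,220:440]
b=read_camera("scene")[:,:,::-1][130:300,190:420]
cv2.imwrite("pics/m4.png",np.vstack([cv2.resize(im,(600,300)),cv2.resize(b,(600,300))]));print(sense()['wrist_force'])
E
```

```text
[ 0.22238696  0.78585223 -0.35636137]
```

View pics/m4.png

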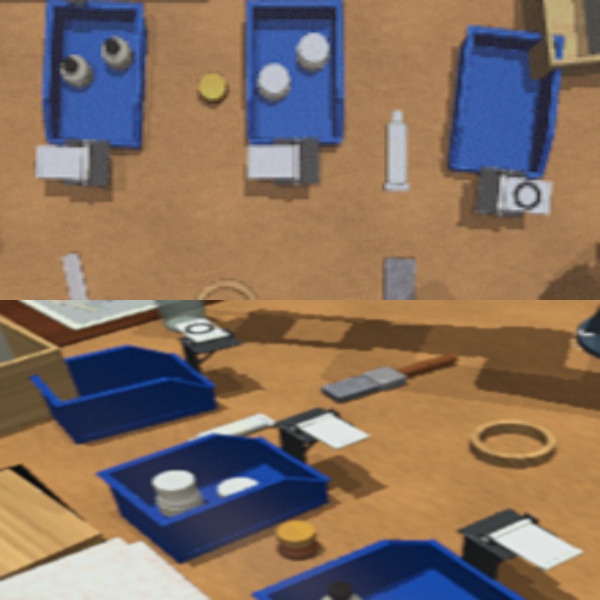

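The picture shows bins a and c plain, at (275,160) and (63,162), and bin b with its ring up at (527,195). All three lie flat and nothing else has moved.

```bash
python3 -c "
from workcell import *
print(hand_in())"
```

```text
the job is handed in; nothing more can be done
None
```

I flipped both out-of-date markers and handed the job in: in the last pictures bin_b lay flat ring up, bin_a and the untouched bin_c lay flat plain up, and nothing else had visibly moved; no verdict came back.

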